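# Weigh the blue hanging pot on the spring hook scale

## Task

Weigh the blue-glazed hanging pot: take it by the wooden knob, bring its wire bail over the hook of the spring scale, and lower it gently until the scale carries its whole weight. Let go only when it has settled, so that the hook neither jumps up nor drops, and leave the pot hanging freely and still on the hook. Do not overload or strike the scale, and leave the clay pot, the mug, the glaze dishes and the tools where they are.

Things in the scene. Friction and masses are not known exactly. Their poses are not given: they have to be found in the camera images.
- blue_pot: The pot to weigh: blue-glazed open bowl (88 mm rim, 50 mm high), rigid 5 mm steel wire bail, wooden knob on top, 174 mm high in all. Weight unknown, 0.17 to 0.8 kg. Origin: centre of underside, z up. The bail lies in its y-z plane, so the hook goes through it along its x axis, either way round. Bail: legs from the rim to shoulders at y +-30, z 96, sloping up to a central peak 55 mm above the rim.
- blue_pot_bail (a point): Underside of the peak of the blue pot's bail, 105 mm above the pot's underside, on its axis: the point that must sit in the hook.
- blue_pot_knob (a point): Centre of the blue pot's wooden knob, an upright cylinder 20 mm in diameter, 34 mm high, 157 mm above the pot's underside, on its axis; grip it from above, fingers in any direction. Between the bail's peak (top at 110 mm) and the knob (from 140 mm) is a bare 6 mm stem, so fingers on the knob stay above the hook.
- scale: The spring hook scale, fixed: grey foot 240 x 110 x 14 mm; an aluminium column (24 x 40 mm, 261 mm high) centred 130 mm along +x from the origin, with a white tick board beside it. Origin: on the table, straight under the hook's seat. Its x axis points from the hook's open side (red tip) to the column; the hook's arm runs along x.
- hook_seat (a point): Bottom of the hook's trough, on top of the 8 mm round hook bar, where the bail rests; 185 mm above the table unloaded; moves with the hook. On the -x side of the scale the hook rises to a red tip 19 mm out, its top 22 mm above the seat; on the +x side to a level arm, top 16 mm above the seat. Bring the bail in from -x, over the red tip, then down behind it.
- scale_hook (a joint): How far the hook has been pulled down, in m: 0 unloaded (held lightly at its upper stop), about 6.25 mm for each newton once the first 0.2 N is passed; lightly damped, so it bounces if loaded or let go suddenly. Stop at 70 mm; more than 60 mm is an overload.
- clay_pot: Another hanging pot of the same shape in unglazed red-brown clay: not to be touched. Origin: centre of its underside.
- mug: White mug, 80 mm across, 92 mm high, standing; bystander. Origin: centre of its underside.
- dish_ochre: Small yellow glaze dish, 52 mm across, 22 mm high; bystander. Origin: centre of its underside.
- dish_blue: Small blue glaze dish, 52 mm across, 22 mm high; bystander. Origin: centre of its underside.
- paintbrush: Paintbrush 190 mm long, lying; bystander. Origin: underside, mid-length.
- rib: Flat spatula 200 mm long, lying; bystander. Origin: underside, mid-length.
There are look-alikes about, which are no part of the job. What is shaped like the blue_pot but green or purple is not meant.

How it is judged:
By the outcome, as a careful person would: the job done as asked, in the order asked, and still so for the second after the job is handed in, with the robot touching nothing.
It also fails if it takes over 59 s, if anything falls off the work surface, if the arm or the gripper's body presses on something with over 40 N, if the wrist force passes 120 N, or if a joint passes its speed limit or range.

## Robot

A 6-joint arm with a two-finger parallel gripper is mounted at the origin on the work surface. World frame = base frame: x ahead of the robot, y to its left, z up, the work surface at z = 0. Lengths are in mm, angles in rad, forces in N, time in s.
With the tool pointing down it reaches from about 400 to 925 mm from the base axis. Payload 3.4 kg.
Tool frame: the origin (TCP) lies midway between the tips of the shut fingers; the grasp point (between the pads) lies manip.grasp_offset behind it (manip.grasp_offset is the distance from the TCP to the grasp point, in mm); z points along the fingers, y is the line along which they close (so a half turn about z gives the same grasp; the last joint's range is limited). The gripper opens to 85 mm and grips with 20 to 120 N. Pads are 22 mm wide; open, the fingers measure 114 mm over their backs; the gripper's body (76 mm by 85 mm) begins 54 mm behind the grasp point. The pads swing forward as they close: fully open they stand 13 mm farther back than shut.
Start: joints at [-1.202, 0.307, 1.506, -0, 1.328, -0.073], TCP at [246.349, -519.561, 231.305] pointing down, gripper open.
Joint ranges: [-3.12, 3.12], [-1.05, 2.28], [0.14, 2.33], [-1.42, 4.57], [0.1, 2.73], [-2.68, 2.68]. Speed limits (rad/s): [2.57, 2.57, 3.14, 3.14, 3.14, 3.14].

## Interface

Orientations are given as a unit quaternion [x, y, z, w].
In Python, from cell import status, viewer, manip gives the robot as it stands.
- The arm moves only by the tool jog_arm, never from a script. Its argument "moves" is text: rows parted by semicolons, each of 7 numbers parted by spaces: the shift along the world's x, y, z in units of 25 mm (1.0 is 25 mm), then the turn, a rotation vector about the world's x, y, z in units of 5 degrees (1.0 is 5 degrees), then the opening, from 0 (shut) to 1 (fully open). In form: x y z rx ry rz grip; .... A call has exactly 10 rows; each row is the pose to reach, as a shift and turn from the pose commanded when the call began; what a row does not reach only later rows make up. A row lasts 1/12 s, in which the tool goes at most 41.7 mm and 7.16 degrees, less where a joint would pass 70% of its speed; a pose out of reach is approached as far as the arm can. A call with a gripper value outside its range is refused whole. The fingers move at their own pace and stop on an object; the grip force is fixed at half the most. Time passes only in rows, so rows that repeat a pose let the fingers close, or fill a call up. It gives the time, the measured TCP pose, the force, the opening and the grip force at its end, in the units of the state.
- status.sense(): the state, without advancing time (a new reading comes with each control period).
- viewer.snapshot(name): name is "scene" or "top" or "wrist"; returns the picture (420x560x3 uint8, red, green, blue); there is no depth.
- viewer.camera_params(name): a dict with "K" (3x3 intrinsics, pixels), "cam_to_world" (4x4, takes a point from camera to world coordinates). Camera axes: x right, y down, z forward; pixel columns grow to the right and rows downward; lengths in mm; the calibration is good to about 2 mm. The wrist camera is an equidistant fisheye: a pixel r from the principal point sees the ray r / f radians off the axis. A picture is of the moment at which its call begins: read the wrist's pose just before it. camera_params takes no time and is no camera call; for the wrist camera it gives the pose at the moment of the call.
- manip.job_done(): hands the job in; it is judged then, once.
The state is a dict: "t": time; "joints": joint angles; "joint_velocities": joint speeds; "joint_efforts": joint torques, N m; "tool_pos": TCP position; "tcp_rot": TCP orientation; "ft_force": force on the tool from outside, world axes, zero at the start; "ft_torque": the same for the moment, N m; "opening": opening from 0.0 (shut) to 1.0 (fully open); "grip_force": force on a finger pad.
Only numpy, scipy, OpenCV 4.12 (cv2) and the standard library are available. Lean on these libraries where they do the work, as an engineer would, in place of code of your own. Each camera call takes 0.05 s, during which the arm holds its last target. There are 200 camera calls.

## Working session

There is one attempt and no reset: what is moved stays moved. The work goes in short steps, Python scripts to look and compute and a tool call to move; the robot and the scene stay as the last step left them, time stands still between calls to the robot, and variables do not carry over. Pictures are saved under pics/ and viewed, at most 12 in all, crops included, and the job is handed in when it is done.

Besides the shell and the picture viewer there is one more tool, called after "Call:" by a JSON object that holds its "op" and its "data". jog_arm: Moves the arm, as the interface text tells. Its arguments: {"type":"object","properties":{"moves":{"type":"string"}},"required":["moves"]}

```bash
mkdir -p pics; ls; python3 - <<'E'
from cell import status, viewer, manip
import cv2,numpy as np
s=status.sense();print(s['t'],s['tool_pos'],s['tcp_rot'],s['opening'],manip.grasp_offset)
for n in("scene","top"):
    im=viewer.snapshot(n);cv2.imwrite(f'pics/{n}0.png',im[...,::-1]);p=viewer.camera_params(n);print(n,np.round(p['K'],1).tolist(),np.round(p['cam_to_world'],3).tolist())
E
```

```text
pics
0.0 [ 246.11077687 -518.90423382  230.38955185] [ 9.75592488e-01  2.19586594e-01 -1.40328604e-04 -1.00272540e-03] 0.9992587972776611 18.700000000000003
scene [[391.9, 0.0, 281.7], [0.0, 391.9, 210.8], [0.0, 0.0, 1.0]] [[-0.482, 0.609, -0.629, 975.8], [0.876, 0.348, -0.335, 389.44], [0.015, -0.713, -0.701, 733.341], [0.0, 0.0, 0.0, 1.0]]
top [[436.7, 0.0, 278.6], [0.0, 436.7, 202.8], [0.0, 0.0, 1.0]] [[-0.031, -0.999, 0.024, 415.802], [-0.999, 0.032, 0.01, 109.607], [-0.011, -0.024, -1.0, 1053.459], [0.0, 0.0, 0.0, 1.0]]
```

View pics/scene0.png

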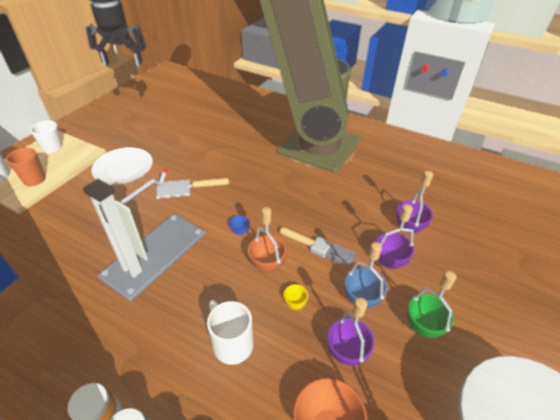

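View pics/top0.png

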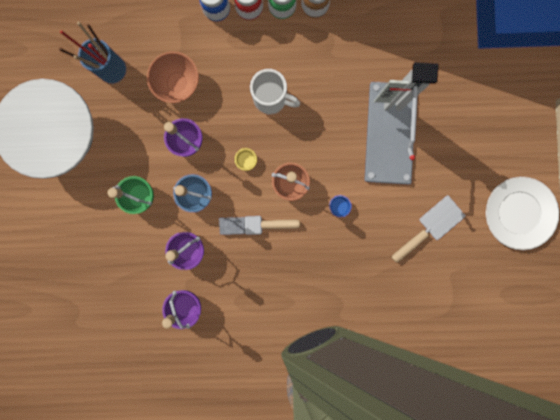

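The candidates of this shape in the top view are blue (192,193), purple (183,137), (185,250) and (181,309), green (133,195), and clay (292,182). The blue one fits the description; in the scene view it is at (365,285). The scale's red tip is at top (411,155) and scene (163,178), with the column towards +x. Next I'll confirm with an enlarged crop.

```bash
python3 - <<'E'
import cv2,numpy as np
s=cv2.imread('pics/scene0.png');t=cv2.imread('pics/top0.png')
def c(im,x,y,w=100,h=75):return cv2.resize(im[y:y+h,x:x+w],(400,300),interpolation=cv2.INTER_CUBIC)
cv2.imwrite('pics/c1.png',np.vstack([np.hstack([c(t,145,155),c(s,320,235)]),np.hstack([c(t,350,115),c(s,100,150)])]))
E
```

```text
(no output)
```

View pics/c1.png

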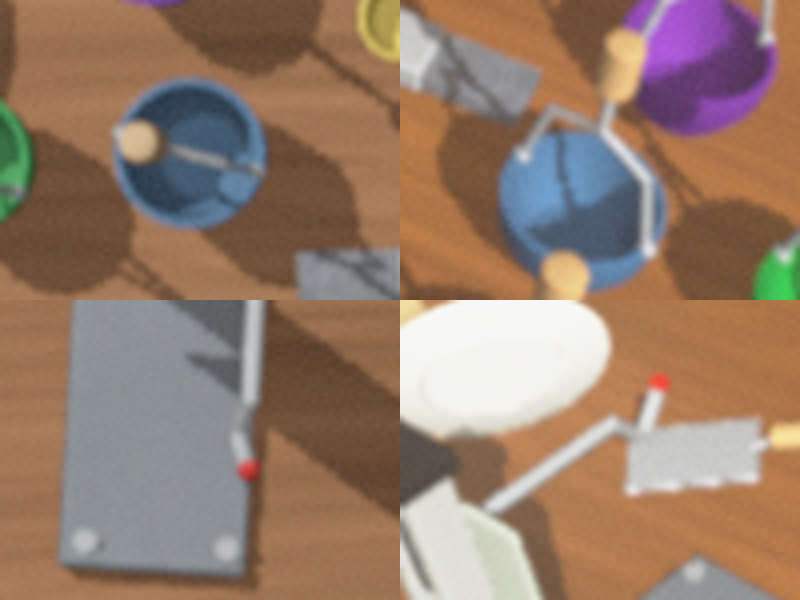

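The crop confirms it. The blue pot with its knob is at top (180,190), scene (375.5,252). The hook's red tip is at top (412,157), scene (165,170.5), and its arm runs away along +x.

```bash
cat > h.py <<'E'
import numpy as np
from cell import viewer
def cam(n):
    p=viewer.camera_params(n);return np.array(p['K']),np.array(p['cam_to_world'])
def ray(n,uv):
    K,T=cam(n)
    if n=='wrist':
        d=np.array([(uv[0]-K[0,2])/K[0,0],(uv[1]-K[1,2])/K[1,1]]);r=np.hypot(*d)
        v=np.r_[d/max(r,1e-9)*np.sin(r),np.cos(r)]
    else: v=np.linalg.inv(K)@[*uv,1]
    v=T[:3,:3]@v;return T[:3,3],v/np.linalg.norm(v)
def tri(*obs):
    A=0;b=0
    for n,uv in obs:
        o,d=ray(n,uv);P=np.eye(3)-np.outer(d,d);A=A+P;b=b+P@o
    return np.linalg.solve(A,b)
def onz(n,uv,z):
    o,d=ray(n,uv);return o+d*(z-o[2])/d[2]
def proj(n,X):
    K,T=cam(n);c=np.linalg.inv(T)@np.r_[X,1];c=c[:3]
    if n=='wrist':
        r=np.hypot(c[0],c[1]);th=np.arctan2(r,c[2]);return K[:2,2]+np.diag(K)[:2]*c[:2]/r*th
    q=K@c;return q[:2]/q[2]
E
python3 - <<'E'
from h import *
np.set_printoptions(precision=1,suppress=True)
print('rim',onz('top',(192.5,193),50),'knob tri',tri(('top',(180,190.5)),('scene',(375.5,251.8))),'knob top@165',onz('top',(180,190.5),170),onz('scene',(375.5,251.8),157))
a,b=onz('top',(174.5,188),55),onz('top',(209.5,198),55);print('feet',a,b,(a+b)/2)
a,b=onz('scene',(351,274),55),onz('scene',(382.5,297.5),55);print('feet',a,b,(a+b)/2)
print('tip',tri(('top',(412,157.3)),('scene',(165,170.5))),onz('top',(412,157.3),205),onz('scene',(165,170.5),205))
print('arm',onz('top',(412.8,140.5),200),onz('top',(414,115),200),onz('scene',(153.7,180),200),onz('scene',(122.5,201),200))
print('foot edge',onz('top',(366.5,183),14),onz('top',(411,185),14),onz('top',(373,83),14))
E
```

```text
rim [469.1 317.2  50. ] knob tri [468.9 321.9 157.7] knob top@165 [468.6 317.7 170. ] [467.6 323.1 157. ]
feet [481.6 357.3  55. ] [456.1 277.5  55. ] [468.9 317.4  55. ]
feet [461.9 286.1  55. ] [485.1 363.5  55. ] [473.5 324.8  55. ]
tip [ 515.8 -142.8  202.2] [ 516.6 -143.6  205. ] [ 517.7 -138.1  205. ]
arm [ 550. -148.  200.] [ 600.  -152.2  200. ] [ 549.4 -142.4  200. ] [ 628.8 -151.6  200. ]
foot edge [481.6 -90.5  14. ] [ 473.4 -195.7   14. ] [ 720.4 -114.6   14. ]
```

Call:
{"op": "jog_arm", "data": {"moves": "0.8 1.2 1 0 0 0 1;1.6 2.6 2 0 0 0 1;2.4 4 3 0 0 0 1;3.2 5.4 4 0 0 0 1;4 6.8 4 0 0 0 1;4.8 8.2 4 0 0 0 1;5.6 9.6 4 0 0 0 1;6.4 11 4 0 0 0 1;7.2 12.4 4 0 0 0 1;7.8 13.6 4 0 0 0 1"}}

```text
t: 0.93
tool_pos: [440.7, -179.8, 331.2]
tcp_rot: [0.976, 0.219, 0.0, -0.0]
ft_force: [0.8, -0.8, 0.2]
opening: 0.997
grip_force: 0.0
```

Call:
{"op": "jog_arm", "data": {"moves": "0.4 1.6 0 0 0 0 1;0.8 3.2 0 0 0 0 1;1 4.8 0 0 0 0 1;1.2 6.4 0 0 0 0 1;1.2 8 0 0 0 0 1;1.2 9.6 0 0 0 0 1;1.2 11.2 0 0 0 0 1;1.2 12.8 0 0 0 0 1;1.2 14.4 0 0 0 0 1;1.2 16 0 0 0 0 1"}}

```text
t: 1.77
tool_pos: [469.5, 220.2, 331.0]
tcp_rot: [0.976, 0.22, -0.0, 0.0]
ft_force: [0.3, -0.2, 0.2]
opening: 1.001
grip_force: 0.0
```

Now move nearly over the pot, at TCP z 260, and look with the wrist camera.

Call:
{"op": "jog_arm", "data": {"moves": "0 1 -0.3 0 0 0 1;0 2 -0.6 0 0 0 1;0 3 -1 0 0 0 1;0 3.6 -1.5 0 0 0 1;0 4 -2 0 0 0 1;0 4 -2.5 0 0 0 1;0 4 -2.8 0 0 0 1;0 4 -2.8 0 0 0 1;0 4 -2.8 0 0 0 1;0 4 -2.8 0 0 0 1"}}

```text
t: 2.6
tool_pos: [470.7, 317.9, 261.8]
tcp_rot: [0.976, 0.219, 0.0, -0.0]
ft_force: [0.1, -0.3, 0.3]
opening: 1.002
grip_force: 0.0
```

```bash
python3 - <<'E'
from h import *
from cell import status
import cv2
np.set_printoptions(precision=1,suppress=True)
print(status.sense()['tool_pos'],cam('wrist'),proj('wrist',[469,320,174]),proj('wrist',[469,320,50]))
im=viewer.snapshot('wrist')[...,::-1];cv2.imwrite('pics/w1.png',im)
E
```

```text
[470.7 317.9 261.8] (array([[325.2,   0. , 272.2],
       [  0. , 325.2, 210.1],
       [  0. ,   0. ,   1. ]]), array([[  0.4,  -0.9,  -0.3, 539.9],
       [ -0.9,  -0.4,  -0.1, 351.7],
       [  0. ,   0.3,  -1. , 404.4],
       [  0. ,   0. ,   0. ,   1. ]])) [269.7 216. ] [270.4 180.4]
```

View pics/w1.png

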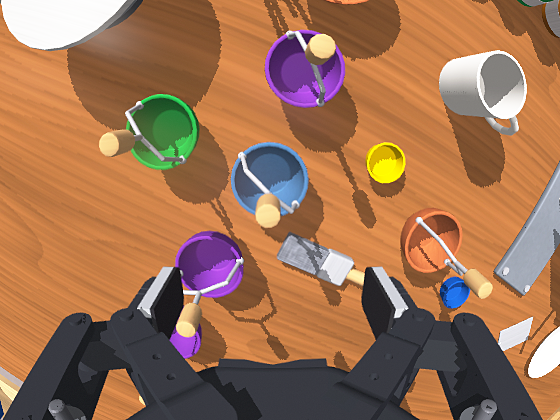

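The blue pot's rim is centred near (270,179) and its knob near (267,210). A purple knob at (188,318) lies close to the left finger, so I'll check that clearance.

```bash
python3 - <<'E'
from h import *
np.set_printoptions(precision=1,suppress=True)
print('knobtop',onz('wrist',(266.5,215),174),'rim',onz('wrist',(270,179),50),'purple knob',onz('wrist',(188,325),174),'purple rim',onz('wrist',(209,264),50))
a,b=onz('wrist',(242,157),55),onz('wrist',(295,207),55);print(a,b,np.degrees(np.arctan2(*(a-b)[1::-1])))
im=__import__('cv2').imread('pics/w1.png')[150:250,200:340];cv=__import__('cv2');cv.imwrite('pics/c2.png',cv.resize(im,None,fx=5,fy=5,interpolation=2))
E
```

```text
knobtop [468.8 322.6 174. ] rim [470.5 321.3  50. ] purple knob [343.2 342.5 174. ] purple rim [342.2 344.2  50. ]
[480.7 359.7  55. ] [454.4 282.6  55. ] 71.19457645803385
```

View pics/c2.png

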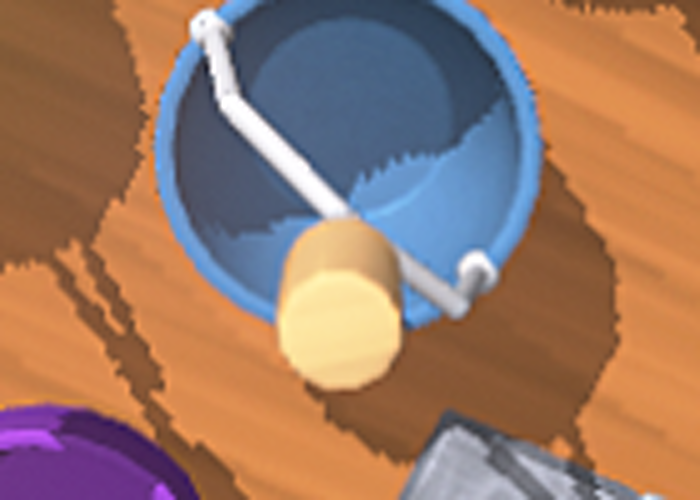

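The knob top is at (267.8,215.8), which gives a pot axis of about (469.5,322) and a bail yaw of about 72°. The clearance is fine, so I descend and close.

Call:
{"op": "jog_arm", "data": {"moves": "-0.05 0.16 -0.5 0 0 0 1;-0.05 0.16 -1.1 0 0 0 1;-0.05 0.16 -1.7 0 0 0 1;-0.05 0.16 -2.3 0 0 0 1;-0.05 0.16 -2.9 0 0 0 1;-0.05 0.16 -3.5 0 0 0 1;-0.05 0.16 -4 0 0 0 1;-0.05 0.16 -4.4 0 0 0 1;-0.05 0.16 -4.7 0 0 0 1;-0.05 0.16 -4.8 0 0 0 1"}}

```text
t: 3.48
tool_pos: [468.9, 322.0, 140.7]
tcp_rot: [0.976, 0.219, -0.0, 0.0]
ft_force: [-0.8, -0.7, 0.3]
opening: 1.001
grip_force: 0.0
```

Call:
{"op": "jog_arm", "data": {"moves": "0 0 0 0 0 0 0.7;0 0 0 0 0 0 0.5;0 0 0 0 0 0 0.4;0 0 0 0 0 0 0.35;0 0 0 0 0 0 0.3;0 0 0 0 0 0 0.25;0 0 0 0 0 0 0.2;0 0 0 0 0 0 0.1;0 0 0 0 0 0 0;0 0 0 0 0 0 0"}}

```text
t: 4.32
tool_pos: [469.6, 322.1, 141.9]
tcp_rot: [0.976, 0.22, 0.001, 0.0]
ft_force: [1.9, -2.9, 5.9]
opening: 0.217
grip_force: 58.4
```

Call:
{"op": "jog_arm", "data": {"moves": "0 0 0.2 0 0 0 0;0 0 0.5 0 0 0 0;0 0 1 0 0 0 0;0 0 1.7 0 0 0 0;0 0 2.5 0 0 0 0;0 0 3.4 0 0 0 0;0 0 4.2 0 0 0 0;0 0 4.8 0 0 0 0;0 0 5.2 0 0 0 0;0 0 5.4 0 0 0 0"}}

```text
t: 5.15
tool_pos: [468.7, 322.5, 277.1]
tcp_rot: [0.976, 0.22, 0.0, -0.0]
ft_force: [0.7, 0.9, -8.1]
opening: 0.216
grip_force: 59.0
```

Call:
{"op": "jog_arm", "data": {"moves": "0 0 0.5 0 0 0 0;0 0 1 0 0 0 0;0 0 1.6 0 0 0 0;0 0 2.2 0 0 0 0;0 0 2.8 0 0 0 0;0 0 3.2 0 0 0 0;0 0 3.4 0 0 0 0;0 0 3.4 0 0 0 0;0 0 3.4 0 0 0 0;0 0 3.4 0 0 0 0"}}

```text
t: 5.98
tool_pos: [468.3, 322.0, 359.8]
tcp_rot: [0.976, 0.22, -0.001, 0.0]
ft_force: [-0.9, 0.4, -6.8]
opening: 0.211
grip_force: 59.0
```

Call:
{"op": "jog_arm", "data": {"moves": "-0.1 -0.4 0 0 0 0.2 0;-0.2 -1.2 0 0 0 0.5 0;-0.3 -2.3 0 0 0 0.8 0;-0.4 -3.4 0 0 0 1.1 0;-0.5 -4.5 0 0 0 1.4 0;-0.6 -5.6 0 0 0 1.7 0;-0.7 -6.7 0 0 0 2 0;-0.8 -7.8 0 0 0 2.3 0;-0.9 -8.9 0 0 0 2.6 0;-1 -10 0 0 0 2.6 0"}}

```text
t: 6.82
tool_pos: [442.9, 71.1, 360.4]
tcp_rot: [0.944, 0.329, -0.001, -0.0]
ft_force: [0.4, -0.4, -7.5]
opening: 0.219
grip_force: 59.1
```

Call:
{"op": "jog_arm", "data": {"moves": "-0.1 -1.1 0 0 0 0 0;-0.1 -2.2 0 0 0 0 0;-0.1 -3.3 0 0 0 0 0;-0.1 -4.4 0 0 0 0 0;-0.1 -5.4 0 0 0 0 0;-0.1 -6.4 0 0 0 0 0;-0.1 -7.3 0 0 0 0 0;-0.1 -8 0 0 0 0 0;-0.1 -8.4 0 0 0 0 0;-0.1 -8.6 0 0 0 0 0"}}

```text
t: 7.65
tool_pos: [441.1, -143.8, 360.5]
tcp_rot: [0.945, 0.328, -0.001, -0.0]
ft_force: [-0.8, 0.9, -7.3]
opening: 0.216
grip_force: 59.2
```

Call:
{"op": "jog_arm", "data": {"moves": "0 0 -0.2 0 0 0 0;0 0 -0.6 0 0 0 0;0 0 -1 0 0 0 0;0 0 -1.4 0 0 0 0;0 0 -1.8 0 0 0 0;0 0 -2.1 0 0 0 0;0 0 -2.3 0 0 0 0;0 0 -2.4 0 0 0 0;0 0 -2.4 0 0 0 0;0 0 -2.4 0 0 0 0"}}

```text
t: 8.48
tool_pos: [441.8, -142.8, 301.5]
tcp_rot: [0.944, 0.329, 0.0, 0.0]
ft_force: [0.5, 0.0, -6.6]
opening: 0.218
grip_force: 59.1
```

```bash
python3 - <<'E'
from h import *
from cell import status
import cv2
np.set_printoptions(precision=1,suppress=True)
s=status.sense();print(s['tool_pos'],s['tcp_rot'],s['ft_force'],s['ft_torque'])
for n in('top','scene','wrist'):
    im=viewer.snapshot(n)[...,::-1];cv2.imwrite(f'pics/{n}2.png',im)
    print(n,proj(n,[535.5,-142.5,185]),proj(n,[516.5,-141,205]))
s=cv2.imread('pics/scene2.png')[100:280,40:280];w=cv2.imread('pics/wrist2.png')
cv2.imwrite('pics/c3.png',np.vstack([np.hstack([cv2.resize(cv2.imread('pics/top2.png')[90:240,320:520],(400,300)),cv2.resize(s,(400,300))]),np.hstack([cv2.resize(w,(400,300)),cv2.resize(w[30:180,180:380],(400,300))])]))
E
```

```text
[ 441.8 -142.8  301.5] [0.9 0.3 0.  0. ] [ 0.5  0.  -6.6] [ 0. -0.  0.]
top [408.1 149.1] [410.6 157.4]
scene [159.6 181.7] [164.3 169.8]
wrist [345.2 116.4] [333.6 135. ]
```

View pics/c3.png

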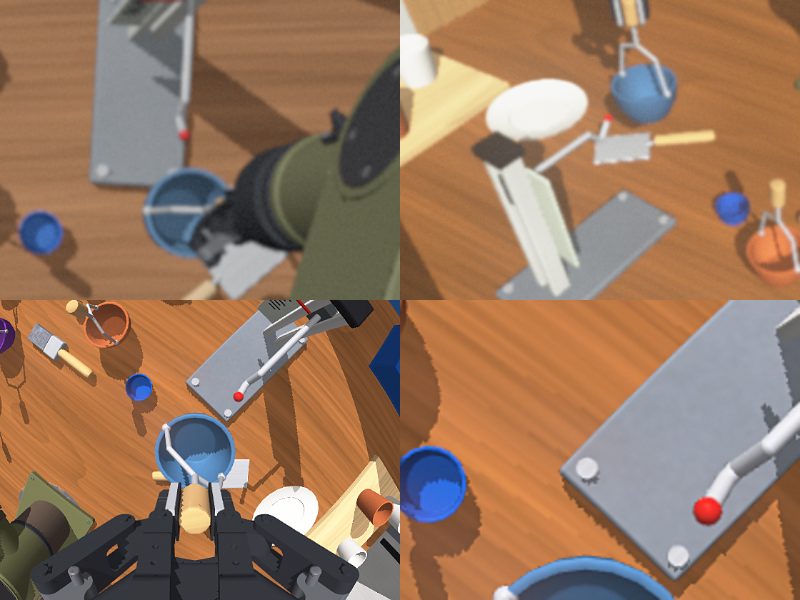

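The tip is confirmed in the wrist view at (334,135.5), where (333.6,135) was predicted. The pot hangs squarely in front of it with the bail across the hook's arm. Next I lower until the bail is about 10 mm above the tip and the rim below the hook bar, and start going in.

Call:
{"op": "jog_arm", "data": {"moves": "0 0 -0.3 0 0 0 0;0 0 -0.7 0 0 0 0;0 0 -1.1 0 0 0 0;0 0 -1.5 0 0 0 0;0 0 -1.8 0 0 0 0;0 0 -1.92 0 0 0 0;0 0 -1.92 0 0 0 0;0.5 0 -1.92 0 0 0 0;1 0 -1.92 0 0 0 0;1.2 0 -1.92 0 0 0 0"}}

```text
t: 9.47
tool_pos: [475.9, -143.3, 254.4]
tcp_rot: [0.944, 0.329, 0.003, 0.002]
ft_force: [2.1, 0.1, -6.6]
opening: 0.213
grip_force: 59.2
```

Call:
{"op": "jog_arm", "data": {"moves": "0.2 0 0 0 0 0 0;0.5 0 0 0 0 0 0;0.8 0 0 0 0 0 0;1.1 0 0 0 0 0 0;1.2 0 0 0 0 0 0;1.2 0 0 0 0 0 0;1.2 0 0 0 0 0 0;1.2 0 0 0 0 0 0;1.2 0 0 0 0 0 0;1.2 0 0 0 0 0 0"}}

```text
t: 10.3
tool_pos: [501.1, -142.6, 253.4]
tcp_rot: [0.944, 0.329, -0.0, -0.0]
ft_force: [-0.2, 1.0, -7.4]
opening: 0.215
grip_force: 59.2
```

```bash
cat > look.py <<'E'
from h import *
from cell import status
import cv2,sys
np.set_printoptions(precision=1,suppress=True)
k=sys.argv[1];s=status.sense();print(s['t'],s['tool_pos'],s['ft_force'])
w=viewer.snapshot('wrist')[...,::-1];c=viewer.snapshot('scene')[...,::-1]
p=s['tool_pos']-np.array([0,0,36.])
for n in('wrist','scene'): print(n,'bail',proj(n,p),'seat',proj(n,[535.5,-142.7,185]),'tip',proj(n,[516.5,-141,205]))
W=cv2.resize(w[70:220,180:380],(400,300),interpolation=2);C=cv2.resize(c[125:225,100:234],(400,300),interpolation=2)
cv2.imwrite(f'pics/l{k}.png',np.hstack([W,C]))
E
python3 look.py a
```

```text
10.3 [ 501.1 -142.6  253.4] [-0.2  1.  -7.4]
wrist bail [273.4 243.1] seat [305.3 186.5] tip [286.7 215.7]
scene bail [167.4 161.1] seat [159.6 181.7] tip [164.3 169.8]
```

View pics/la.png

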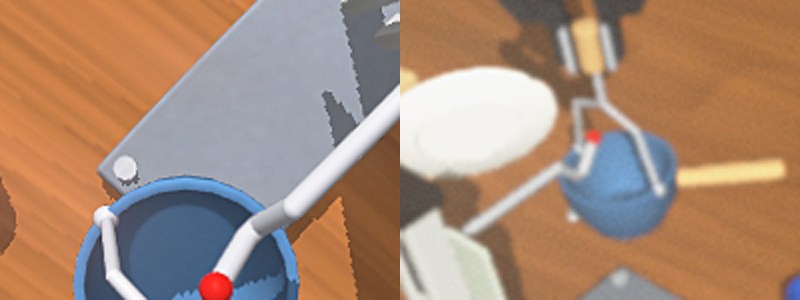

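The bail peak at scene (167,160) is above the tip at (165,171), and both match the predictions. I move over the tip to the seat.

Call:
{"op": "jog_arm", "data": {"moves": "0.15 0 0 0 0 0 0;0.35 0 0 0 0 0 0;0.6 0 0 0 0 0 0;0.85 0 0 0 0 0 0;1.1 0 0 0 0 0 0;1.3 0 0 0 0 0 0;1.4 0 0 0 0 0 0;1.4 0 0 0 0 0 0;1.4 0 0 0 0 0 0;1.4 0 0 0 0 0 0"}}

```text
t: 11.23
tool_pos: [536.1, -142.6, 253.1]
tcp_rot: [0.944, 0.329, -0.0, -0.0]
ft_force: [-0.1, -0.3, -7.3]
opening: 0.216
grip_force: 59.2
```

Call:
{"op": "jog_arm", "data": {"moves": "0 0 -0.1 0 0 0 0;0 0 -0.25 0 0 0 0;0 0 -0.4 0 0 0 0;0 0 -0.55 0 0 0 0;0 0 -0.7 0 0 0 0;0 0 -0.8 0 0 0 0;0 0 -0.9 0 0 0 0;0 0 -0.9 0 0 0 0;0 0 -0.9 0 0 0 0;0 0 -0.9 0 0 0 0"}}

```text
t: 12.07
tool_pos: [536.7, -142.7, 230.9]
tcp_rot: [0.944, 0.329, 0.0, 0.0]
ft_force: [-0.3, 0.4, -8.4]
opening: 0.212
grip_force: 59.1
```

```bash
python3 look.py b
```

```text
12.0667 [ 536.7 -142.7  230.9] [-0.3  0.4 -8.4]
wrist bail [273.5 243. ] seat [272.2 238. ] tip [249.9 272.6]
scene bail [158.2 178.4] seat [159.6 181.7] tip [164.3 169.8]
```

View pics/lb.png

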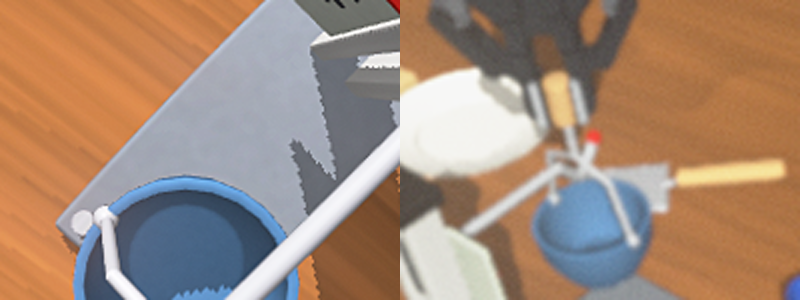

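The bail is behind the red tip (scene 594,137 in the crop) and above the trough. I lower slowly, watching the force.

Call:
{"op": "jog_arm", "data": {"moves": "0 0 -0.06 0 0 0 0;0 0 -0.12 0 0 0 0;0 0 -0.18 0 0 0 0;0 0 -0.24 0 0 0 0;0 0 -0.3 0 0 0 0;0 0 -0.36 0 0 0 0;0 0 -0.42 0 0 0 0;0 0 -0.48 0 0 0 0;0 0 -0.54 0 0 0 0;0 0 -0.6 0 0 0 0"}}

```text
t: 13.0
tool_pos: [536.8, -142.8, 215.9]
tcp_rot: [0.944, 0.329, 0.0, 0.0]
ft_force: [0.5, -0.2, -5.7]
opening: 0.216
grip_force: 59.1
```

Call:
{"op": "jog_arm", "data": {"moves": "0 0 -0.06 0 0 0 0;0 0 -0.12 0 0 0 0;0 0 -0.18 0 0 0 0;0 0 -0.24 0 0 0 0;0 0 -0.3 0 0 0 0;0 0 -0.36 0 0 0 0;0 0 -0.4 0 0 0 0;0 0 -0.4 0 0 0 0;0 0 -0.4 0 0 0 0;0 0 -0.4 0 0 0 0"}}

```text
t: 13.83
tool_pos: [536.7, -142.8, 206.0]
tcp_rot: [0.944, 0.329, 0.0, 0.0]
ft_force: [1.1, 0.3, -3.9]
opening: 0.216
grip_force: 59.3
```

Call:
{"op": "jog_arm", "data": {"moves": "0 0 -0.07 0 0 0 0;0 0 -0.14 0 0 0 0;0 0 -0.21 0 0 0 0;0 0 -0.28 0 0 0 0;0 0 -0.35 0 0 0 0;0 0 -0.42 0 0 0 0;0 0 -0.49 0 0 0 0;0 0 -0.54 0 0 0 0;0 0 -0.56 0 0 0 0;0 0 -0.56 0 0 0 0"}}

```text
t: 14.67
tool_pos: [536.8, -142.8, 191.9]
tcp_rot: [0.944, 0.329, 0.0, 0.0]
ft_force: [0.7, -0.2, -3.6]
opening: 0.213
grip_force: 59.6
```

```bash
python3 - <<'E'
from cell import status,viewer
import numpy as np
f=[]
for i in range(8):
    viewer.snapshot('top');s=status.sense();f.append([*s['ft_force'],*s['ft_torque'],s['tool_pos'][2]])
print(np.mean(f,0).round(2),np.std(f,0).round(2))
E
python3 look.py c
```

```text
[ 2.0600e+00 -1.1600e+00 -2.1900e+00 -1.7000e-01 -3.7000e-01  1.0000e-02
  1.9197e+02] [0.53 0.28 0.42 0.02 0.02 0.02 0.03]
15.0667 [ 536.7 -142.8  191.9] [ 2.3 -1.1 -1.3]
wrist bail [273.6 243. ] seat [272.3 266.9] tip [245.  310.9]
scene bail [161.9 192.1] seat [159.6 181.7] tip [164.3 169.8]
```

View pics/lc.png

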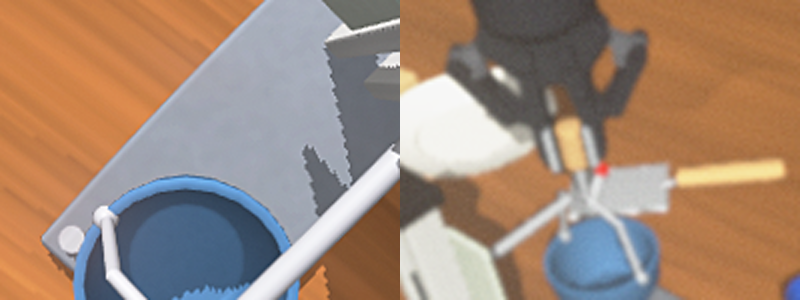

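The scale now carries about 5 N. The side force of +2.1 x and -1.2 y says the bail sits slightly on the tip-side slope and to +y of the hook. I shift +x and -y a little and re-measure.

Call:
{"op": "jog_arm", "data": {"moves": "0.03 -0.02 0 0 0 0 0;0.06 -0.04 0 0 0 0 0;0.09 -0.06 0 0 0 0 0;0.1 -0.08 0 0 0 0 0;0.1 -0.08 0 0 0 0 0;0.1 -0.08 0 0 0 0 0;0.1 -0.08 0 0 0 0 0;0.1 -0.08 0 0 0 0 0;0.1 -0.08 0 0 0 0 0;0.1 -0.08 0 0 0 0 0"}}

```text
t: 16.0
tool_pos: [537.4, -143.5, 191.2]
tcp_rot: [0.944, 0.329, -0.001, -0.002]
ft_force: [-3.6, 5.1, -2.8]
opening: 0.214
grip_force: 59.7
```

```bash
cat > ft.py <<'E'
from cell import status,viewer
import numpy as np
f=[]
for i in range(8):
    viewer.snapshot('top');s=status.sense();f.append([*s['ft_force'],*s['ft_torque'],*s['tool_pos']])
np.set_printoptions(precision=2,suppress=True)
print(s['t'],np.mean(f,0),np.std(f,0)[:3])
E
python3 ft.py
```

```text
16.4 [  -3.4     4.31   -2.27    0.9     0.68    0.01  537.41 -143.55  191.17] [0.63 0.37 0.51]
```

Call:
{"op": "jog_arm", "data": {"moves": "-0.02 0.02 0 0 0 0 0;-0.04 0.04 0 0 0 0 0;-0.06 0.06 0 0 0 0 0;-0.06 0.06 -0.04 0 0 0 0;-0.06 0.06 -0.08 0 0 0 0;-0.06 0.06 -0.12 0 0 0 0;-0.06 0.06 -0.16 0 0 0 0;-0.06 0.06 -0.2 0 0 0 0;-0.06 0.06 -0.22 0 0 0 0;-0.06 0.06 -0.22 0 0 0 0"}}

```text
t: 17.23
tool_pos: [537.4, -143.3, 186.2]
tcp_rot: [0.944, 0.329, -0.0, -0.0]
ft_force: [-3.0, 1.7, -1.3]
opening: 0.214
grip_force: 59.7
```

```bash
python3 ft.py
```

```text
17.6333 [  -3.16    1.62   -1.24    0.38    0.7    -0.02  537.41 -143.25  186.32] [0.38 0.54 0.38]
```

Call:
{"op": "jog_arm", "data": {"moves": "-0.02 0.01 0 0 0 0 0;-0.04 0.02 0 0 0 0 0;-0.06 0.03 0 0 0 0 0;-0.06 0.03 -0.03 0 0 0 0;-0.06 0.03 -0.06 0 0 0 0;-0.06 0.03 -0.09 0 0 0 0;-0.06 0.03 -0.12 0 0 0 0;-0.06 0.03 -0.15 0 0 0 0;-0.06 0.03 -0.15 0 0 0 0;-0.06 0.03 -0.15 0 0 0 0"}}

```text
t: 18.47
tool_pos: [536.9, -143.0, 182.9]
tcp_rot: [0.944, 0.329, 0.001, 0.001]
ft_force: [2.3, -1.7, -0.3]
opening: 0.211
grip_force: 59.9
```

```bash
python3 ft.py
```

```text
18.8667 [   2.68   -3.12   -0.67   -0.58   -0.51    0.01  536.86 -142.93  182.91] [0.81 0.76 0.35]
```

Call:
{"op": "jog_arm", "data": {"moves": "0.01 -0.01 0 0 0 0 0;0.02 -0.02 0 0 0 0 0;0.03 -0.02 0 0 0 0 0;0.03 -0.02 -0.03 0 0 0 0;0.03 -0.02 -0.06 0 0 0 0;0.03 -0.02 -0.09 0 0 0 0;0.03 -0.02 -0.12 0 0 0 0;0.03 -0.02 -0.14 0 0 0 0;0.03 -0.02 -0.14 0 0 0 0;0.03 -0.02 -0.14 0 0 0 0"}}

```text
t: 19.7
tool_pos: [536.8, -143.0, 179.1]
tcp_rot: [0.944, 0.329, 0.0, 0.0]
ft_force: [2.6, -1.7, -1.6]
opening: 0.213
grip_force: 59.9
```

```bash
python3 ft.py
```

```text
20.1 [   2.94   -2.98   -0.35   -0.61   -0.63   -0.01  536.84 -142.95  179.12] [0.36 0.42 0.22]
```

Call:
{"op": "jog_arm", "data": {"moves": "0.01 -0.01 0 0 0 0 0;0.02 -0.02 -0.02 0 0 0 0;0.03 -0.03 -0.04 0 0 0 0;0.04 -0.04 -0.06 0 0 0 0;0.04 -0.04 -0.06 0 0 0 0;0.04 -0.04 -0.06 0 0 0 0;0.04 -0.04 -0.06 0 0 0 0;0.04 -0.04 -0.06 0 0 0 0;0.04 -0.04 -0.06 0 0 0 0;0.04 -0.04 -0.06 0 0 0 0"}}

```text
t: 20.93
tool_pos: [537.1, -143.3, 177.3]
tcp_rot: [0.944, 0.329, -0.001, -0.001]
ft_force: [-0.5, 2.4, -0.0]
opening: 0.215
grip_force: 60.0
```

```bash
python3 ft.py
```

```text
21.3333 [  -0.64    2.5     0.14    0.57    0.18   -0.01  537.09 -143.37  177.3 ] [0.52 0.77 0.4 ]
```

Call:
{"op": "jog_arm", "data": {"moves": "0 0.01 0 0 0 0 0;-0.005 0.018 0 0 0 0 0;-0.005 0.018 0 0 0 0 0;-0.005 0.018 0 0 0 0 0;-0.005 0.018 0 0 0 0 0;-0.005 0.018 0 0 0 0 0;-0.005 0.018 0 0 0 0 0;-0.005 0.018 0 0 0 0 0;-0.005 0.018 0 0 0 0 0;-0.005 0.018 0 0 0 0 0"}}

```text
t: 22.17
tool_pos: [537.3, -143.3, 177.4]
tcp_rot: [0.944, 0.329, -0.0, -0.0]
ft_force: [-2.3, 2.9, 0.2]
opening: 0.216
grip_force: 60.0
```

```bash
python3 ft.py;python3 look.py d
```

```text
22.5667 [  -3.64    3.45    0.07    0.72    0.69    0.01  537.32 -143.36  177.44] [0.3  0.42 0.32]
22.5667 [ 537.3 -143.3  177.5] [-3.9  3.2  0.3]
wrist bail [273.6 243. ] seat [270.5 281.2] tip [240.8 329.6]
scene bail [162.8 197.1] seat [159.6 181.7] tip [164.3 169.8]
```

View pics/ld.png

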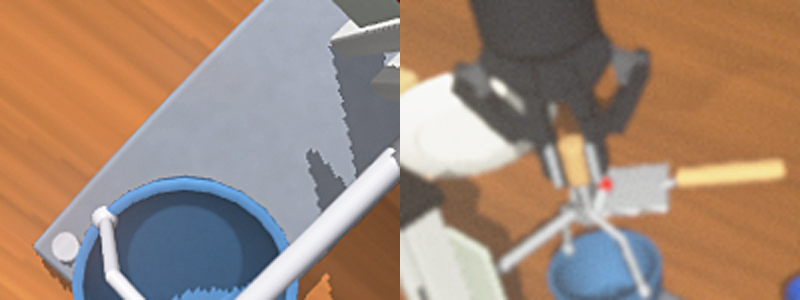

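Call:
{"op": "jog_arm", "data": {"moves": "-0.015 0.015 0 0 0 0 0;-0.015 0.015 0 0 0 0 0;-0.015 0.015 0 0 0 0 0;-0.015 0.015 0 0 0 0 0;-0.015 0.015 0 0 0 0 0;-0.015 0.015 0 0 0 0 0;-0.015 0.015 0 0 0 0 0;-0.015 0.015 0 0 0 0 0;-0.015 0.015 0 0 0 0 0;-0.015 0.015 0 0 0 0 0"}}

```text
t: 23.5
tool_pos: [537.3, -143.2, 177.6]
tcp_rot: [0.944, 0.329, 0.0, 0.0]
ft_force: [-2.6, 1.7, 0.7]
opening: 0.217
grip_force: 59.9
```

```bash
python3 ft.py
```

```text
23.9 [  -2.94    1.95   -0.05    0.36    0.62    0.    537.33 -143.22  177.59] [0.4  0.4  0.57]
```

Call:
{"op": "jog_arm", "data": {"moves": "-0.01 0.008 0 0 0 0 0;-0.02 0.008 0 0 0 0 0;-0.02 0.008 0 0 0 0 0;-0.02 0.008 0 0 0 0 0;-0.02 0.008 0 0 0 0 0;-0.02 0.008 0 0 0 0 0;-0.02 0.008 0 0 0 0 0;-0.02 0.008 0 0 0 0 0;-0.02 0.008 0 0 0 0 0;-0.02 0.008 0 0 0 0 0"}}

```text
t: 24.73
tool_pos: [537.2, -143.2, 177.7]
tcp_rot: [0.944, 0.329, 0.0, 0.0]
ft_force: [-1.3, -0.2, -1.1]
opening: 0.218
grip_force: 60.0
```

```bash
python3 ft.py
```

```text
25.1333 [  -0.46   -0.24   -0.01   -0.11    0.08    0.    537.13 -143.12  177.69] [0.43 0.46 0.51]
```

All forces are near zero, so the scale carries the whole weight. I open gently.

Call:
{"op": "jog_arm", "data": {"moves": "0 0 0 0 0 0 0.23;0 0 0 0 0 0 0.26;0 0 0 0 0 0 0.3;0 0 0 0 0 0 0.35;0 0 0 0 0 0 0.42;0 0 0 0 0 0 0.5;0 0 0 0 0 0 0.6;0 0 0 0 0 0 0.7;0 0 0 0 0 0 0.7;0 0 0 0 0 0 0.7"}}

```text
t: 25.97
tool_pos: [536.8, -142.9, 177.6]
tcp_rot: [0.944, 0.329, 0.0, 0.0]
ft_force: [0.0, 0.8, -0.3]
opening: 0.703
grip_force: 0.0
```

```bash
python3 ft.py;python3 look.py e
```

```text
26.3667 [   0.17   -0.12    0.29   -0.     -0.     -0.02  536.75 -142.9   177.56] [0.43 0.51 0.4 ]
26.3667 [ 536.8 -142.9  177.6] [ 0.9 -0.8  0.6]
wrist bail [273.6 243. ] seat [272.  280.7] tip [242.4 329.1]
scene bail [163.1 197. ] seat [159.6 181.7] tip [164.3 169.8]
```

View pics/le.png

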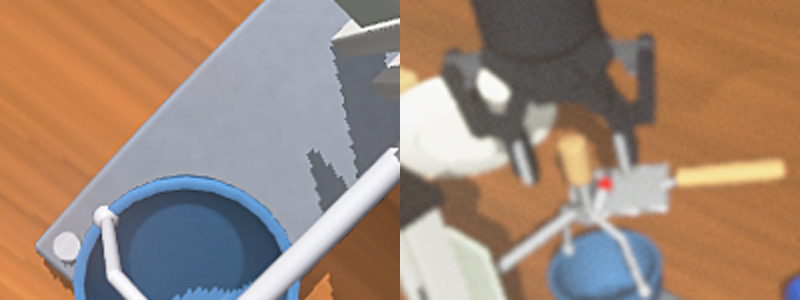

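The fingers are clear of the knob (crop 575,155), and the pot and hook have not moved. I retreat straight up and check that it is still.

Call:
{"op": "jog_arm", "data": {"moves": "0 0 0.2 0 0 0 0.7;0 0 0.6 0 0 0 0.7;0 0 1.1 0 0 0 0.7;0 0 1.7 0 0 0 0.7;0 0 2.4 0 0 0 0.7;0 0 3.2 0 0 0 0.7;0 0 4 0 0 0 0.7;0 0 4.8 0 0 0 0.7;0 0 5.4 0 0 0 0.7;0 0 5.6 0 0 0 0.7"}}

```text
t: 27.3
tool_pos: [538.2, -143.4, 321.6]
tcp_rot: [0.944, 0.329, 0.003, 0.002]
ft_force: [0.8, -0.9, 0.6]
opening: 0.702
grip_force: 0.0
```

Call:
{"op": "jog_arm", "data": {"moves": "0 0 0 0 0 0 0.7;0 0 0 0 0 0 0.7;0 0 0 0 0 0 0.7;0 0 0 0 0 0 0.7;0 0 0 0 0 0 0.7;0 0 0 0 0 0 0.7;0 0 0 0 0 0 0.7;0 0 0 0 0 0 0.7;0 0 0 0 0 0 0.7;0 0 0 0 0 0 0.7"}}

```text
t: 28.13
tool_pos: [536.8, -142.9, 317.5]
tcp_rot: [0.944, 0.329, -0.0, -0.0]
ft_force: [0.1, 0.1, 0.5]
opening: 0.701
grip_force: 0.0
```

```bash
python3 - <<'E'
from cell import viewer,status
import cv2,numpy as np
F=[viewer.snapshot('wrist').astype(float) for _ in range(10)]
a=[cv2.phaseCorrelate(F[0][30:260,200:360].mean(2),f[30:260,200:360].mean(2))[0] for f in F]
print(np.round(a,2).tolist(),[round(np.abs(f-F[0]).max()) for f in F],status.sense()['t'])
c=viewer.snapshot('scene')[...,::-1]
cv2.imwrite('pics/f.png',np.hstack([cv2.resize(F[-1][...,::-1],(400,300)),cv2.resize(c,(400,300)).astype(float)]))
E
```

```text
[[0.0, 0.0], [-0.01, 0.03], [-0.02, 0.04], [-0.02, 0.04], [-0.03, 0.03], [-0.03, 0.02], [-0.03, 0.04], [-0.02, 0.04], [-0.01, 0.04], [-0.01, 0.01]] [0, 121, 152, 126, 148, 138, 142, 156, 145, 142] 28.6333[ WARN:0@11.676] global loadsave.cpp:1063 imwrite_ Unsupported depth image for selected encoder is fallbacked to CV_8U.
```

View pics/f.png

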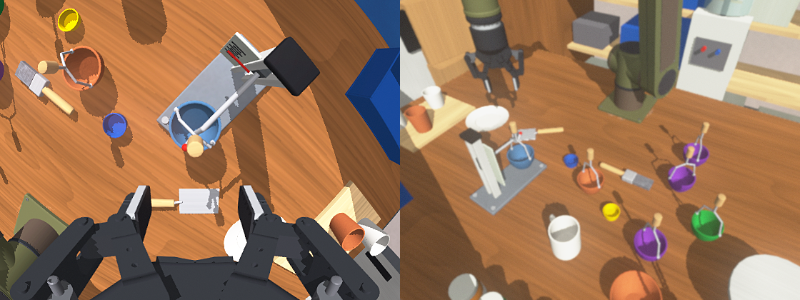

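The pot hangs freely on the hook (scene 520,150), with everything else in place. I wait a few seconds for any leftover sway, then hand in.

Call:
{"op": "jog_arm", "data": {"moves": "0 0 0 0 0 0 0.7;0 0 0 0 0 0 0.7;0 0 0 0 0 0 0.7;0 0 0 0 0 0 0.7;0 0 0 0 0 0 0.7;0 0 0 0 0 0 0.7;0 0 0 0 0 0 0.7;0 0 0 0 0 0 0.7;0 0 0 0 0 0 0.7;0 0 0 0 0 0 0.7"}}

```text
t: 29.52
tool_pos: [536.7, -142.9, 317.5]
tcp_rot: [0.944, 0.329, -0.0, -0.0]
ft_force: [0.4, -1.1, 0.3]
opening: 0.701
grip_force: 0.0
```

```bash
python3 - <<'E'
from cell import viewer,status,manip
import cv2,numpy as np
F=[]
for i in range(80):
    f=viewer.snapshot('wrist')
    if i%4==0:F.append(f)
w=[cv2.phaseCorrelate(F[0][195:225,255:290].mean(2).astype(float),f[195:225,255:290].mean(2).astype(float))[0] for f in F]
print(np.ptp(np.array(w),0),np.ptp(np.array(w[-6:]),0),status.sense()['t'])
print(manip.job_done())
E
```

```text
[0.05826466 0.05069341] [0.03753865 0.02369097] 33.5167
the job is handed in; nothing more can be done
None
```

The blue-glazed pot hangs freely and still on the scale's hook and weighs about 0.7 kg, going by the wrist force while I held it. I let go only once the wrist force was near zero. The job was handed in at 33.5 s, with no verdict returned.

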